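# Fish the bur block out of the gap between two bench units

### The arm

A 6-joint arm with a two-finger parallel gripper is mounted at the origin on the work surface. World frame = base frame: x ahead of the robot, y to its left, z up, the work surface at z = 0. Lengths are in mm, angles in rad, forces in N, time in s.
With the tool pointing down it reaches from about 300 to 875 mm from the base axis. Payload 6.4 kg.
Tool frame: the origin (TCP) lies midway between the tips of the shut fingers; the grasp point (between the pads) lies env.tcp_to_grasp behind it (env.tcp_to_grasp is the distance from the TCP to the grasp point, in mm); z points along the fingers, y is the direction in which the jaws open and shut (so a half turn about z gives the same grasp; the last joint's range is limited). The gripper opens to 85 mm and grips with 20 to 120 N. Pads are 22 mm wide; open, the fingers measure 114 mm over their backs; the gripper's body (76 mm by 85 mm) begins 54 mm behind the grasp point. The pads swing forward as they close: fully open they stand 13 mm farther back than shut.
Start: joints at [0.982, 0.181, 1.607, -0, 1.354, -0.206], TCP at [214.763, 533.402, 231.288] pointing down, gripper open.
Joint ranges: [-2.99, 2.99], [-0.89, 2.07], [0.3, 2.58], [-1.14, 4.28], [0, 2.63], [-3.12, 3.12]. Speed limits (rad/s): [2.57, 2.57, 3.01, 3.14, 3.14, 3.14].

### API

Orientations are given as a rotation vector (axis times angle).
In Python, from cell import status, get_image, camera_info, env gives the robot as it stands.
- The arm moves only by the tool step_arm, never from a script. Its argument "targets" is a list of rows, each a list of 3 entries, a list of its own where there are three numbers: the finger opening in mm, from 0 to 85.4, then the shift along the world's x, y, z in mm, then the turn, a rotation vector about the world's x, y, z in degrees. In form: [[claw, [x, y, z], [ax, ay, az]], ...]. A call has 1 to 5 rows; each row is the pose to reach, as a shift and turn from the pose measured when the call began; what a row does not reach only later rows make up. A row lasts 1/8 s, in which the tool goes at most 62.5 mm and 10.7 degrees, less where a joint would pass 70% of its speed; a pose out of reach is approached as far as the arm can. A call with a gripper value outside its range is refused whole. The fingers move at their own pace and stop on an object; the grip force is fixed at half the most. Time passes only in rows, so rows that repeat a pose let the fingers close. It gives the time, the measured TCP pose, the force and the opening at its end, in the units of the state.
- status.get_obs(): the state, without advancing time (a new reading comes with each control period).
- get_image(name): name is "scene" or "top"; returns the picture (480x640x3 uint8, red, green, blue); there is no depth.
- camera_info(name): a dict with "fx", "fy", "cx", "cy" (pixels), "position" and "rotation" of the camera in the world. Camera axes: x right, y down, z forward; pixel columns grow to the right and rows downward; lengths in mm; the calibration is good to about 2 mm. A picture is of the moment at which its call begins. camera_info takes no time and is no camera call.
- env.finish_job(): hands the job in, once; it reports no verdict.
The state is a dict: "clock": time; "joints": joint angles; "joint_velocities": joint speeds; "tau": joint torques, N m; "tcp_pos": TCP position; "ee_rot": TCP orientation; "force": force on the tool from outside, world axes, zero at the start; "torque": the same for the moment, N m; "grip_width": opening from 0.0 (shut) to 1.0 (fully open).
Only numpy, scipy, OpenCV 4.12 (cv2) and the standard library are available. Lean on these libraries where they do the work, as an engineer would, in place of code of your own. Each camera call takes 0.05 s, during which the arm holds its last target.

### The job

The orange bur block has dropped into the narrow gap between the plaster vibrator and the steriliser. Using the green-handled telescopic hook, feel gently for the block, catch it by its wire bail, lift it out and set it down upright in the blue tray without dropping it, then hang the hook back in its fork as it was. Do not touch the block with the fingers, and do not press hard with the hook; leave the other things where they stand.

Things in the scene. Friction and masses are not known exactly. Their poses are not given: they have to be found in the camera images.
- gap (a point): Centre of the gap's floor, 4 mm above the bench, between two fixed units: white plaster vibrator (+y) and silver steriliser (-y). The gap runs along this frame's x: 188 mm long inside, 34 mm wide (y), closed at both ends, open only at the top, 100 mm above the bench. Each unit is 200 (x) by 130 (y) by 100 mm high. z is up.
- block_center (a point): Dropped orange bur block, upright on the gap's floor: 44 (x) by 24 (y) by 16 mm high; the point is the centre of the solid block, 8 mm above its underside. Over its middle is a fixed bail of 4 mm wire: legs at y = +-10 mm, crossbar along y, its underside 12 mm above the block's top (20 mm above this point). A hook passes under it along x from either end. Block x is within 0.12 rad of the gap's.
- hook_grip (a point): Centre of the green handle (18 x 18 mm, 58 mm high) of the loose telescopic hook; z points up the handle. Collar under it: 34 x 34 x 6 mm, its underside 36 mm below this point. On the same axis a 9 mm tube (50 mm), then a 5 mm shank, bent at the bottom: the foot runs along this frame's +x (22 mm straight, then its tip rises), ends 28.5 mm from the axis and is 9 mm high at its tip.
- rack_seat (a point): Where the hook hangs: on top of the two prongs of a fixed fork, 160 mm above the bench. Collar on the prongs, shank between them, axis through this point, foot along this frame's -x (the hook's frame is half a turn from this one). Prongs run along x, 37 mm to the open -x end; 18 mm clear between them, each 10 mm wide. Nothing stands higher; the hook, foot and all, lifts out and lowers in straight.
- tray_in (a point): Centre of the inner floor of the fixed blue tray, 4 mm above the bench; the inside is 152 mm (x) by 122 mm (y), walls 20 mm above the bench.
- model: Bystander: plaster dental model, 50 x 55 x 22 mm, standing on top of the steriliser; origin under its centre.
- canister: Bystander: white wipes canister, 84 mm wide, 150 mm high; origin under its centre.
- dropper: Bystander: small amber dropper bottle, 36 mm wide, 75 mm high; origin under its centre.
- carton: Bystander: red carton, 60 x 130 x 40 mm; origin under its centre.
- block: The bur block again (40 to 90 g); origin at the centre of its underside. It hangs level from its crossbar.
- hook: The hook again (about 120 g); origin on its axis at the collar's underside. The shank is a stiff telescope: the foot's underside is anywhere from 100 to 130 mm below this origin; it differs each time and is not measured, so feel for it. It slides in only above about 40 N.
- station: The two bench units with the gap; origin on the bench under the gap's centre.
- tray: The blue tray; origin under its centre.
Things that resemble listed ones, but are neither listed nor needed, are in the scene too. Of the things that look like the hook, the smaller one is meant.

How it is judged (in metres and radians):
On the way, in this order (a step that is already met when the one before it is completed fails the run):
1. the block hangs on the hook, clear above the gap (height (world z) of block_center above 0.112 m and contact force between hook and block above 0.1 N), for 0.2 s.
2. the block stands in the tray, free of the hook (x of block_center in the frame of tray_in between -0.06 and 0.06 m and y of block_center in the frame of tray_in between -0.05 and 0.05 m and z of block_center in the frame of tray_in below 0.012 m and angle between block_center's own z axis and vertical below 0.2 rad and contact force between hook and block below 0.05 N and contact force between block and tray above 0.1 N), for 0.2 s.
At the end, for the whole second after the job is handed in: The block stands upright (0.2 rad) at rest on the tray floor, centre within 60 mm (x) and 50 mm (y) of the tray's centre, free of the hook. The hook hangs at rest in the fork: axis within 12 mm of the seat, collar within 4 mm of it in height, upright to 0.1 rad, foot along the prongs to 0.35 rad (x of block_center in the frame of tray_in between -0.06 and 0.06 m and y of block_center in the frame of tray_in between -0.05 and 0.05 m and z of block_center in the frame of tray_in below 0.012 m and angle between block_center's own z axis and vertical below 0.2 rad and contact force between hook and block below 0.05 N and linear speed of each of block, hook below 0.02 m/s and horizontal distance between hook and rack_seat below 0.012 m and z of hook in the frame of rack_seat between -0.004 and 0.004 m and angle between hook's own z axis and vertical below 0.1 rad and angle between the x axis of hook and the x axis of rack_seat, either way round below 0.35 rad); the robot touches nothing.
It fails at once if the fingers or arm touch the block (contact force between any of the fingers, the arm and block above 0.3 N).
It fails at once if the hook presses the block with more than 20 N (contact force between hook and block above 20 N).
It fails at once if the hook, fingers or arm press the bench units or the hook the tray with more than 20 N (contact force between any of hook, the fingers, the arm and station above 20 N or contact force between hook and tray above 20 N).
It fails at once if the block falls (faster than 0.5 m/s while off the hook) (linear speed of block above 0.5 m/s and contact force between hook and block below 0.02 N).
It fails at once if a bystander is moved more than 15 mm (distance of any of model, canister, dropper, carton from where it was at the start of the episode above 0.015 m).
It also fails if it takes over 72 s, if anything falls off the work surface, if the arm or the gripper's body presses on something with over 40 N, if the wrist force passes 120 N, or if a joint passes its speed limit or range.

## Working session

There is one attempt and no reset: what is moved stays moved. The work goes in short steps, Python scripts to look and compute and a tool call to move; the robot and the scene stay as the last step left them, time stands still between calls to the robot, and variables do not carry over. Pictures are saved under pics/ and viewed, and the job is handed in when it is done.

Besides the shell and the picture viewer there is one more tool, called as name([rows], argument=value, ...), one row to a line, values as JSON. step_arm: Moves the arm, as the interface text tells. Its arguments: {"type":"object","properties":{"targets":{"type":"array","items":{"type":"array"}}},"required":["targets"]}

```bash
mkdir -p pics; ls
python3 - <<'E'
from cell import status, get_image, camera_info, env
import cv2
for n in ("scene","top"):
    cv2.imwrite(f"pics/{n}0.png",get_image(n)[:,:,::-1]); print(camera_info(n))
print(status.get_obs(), env.tcp_to_grasp)
E
```

```text
pics
{'fx': 444.59787617867784, 'fy': 444.59787617867784, 'cx': 323.43916279507846, 'cy': 232.91618775141177, 'position': array([1133.06197217,  160.94539673,  808.38898613]), 'rotation': array([-1.54453607, -2.0102313 ,  0.83147311])}
{'fx': 581.3652737440448, 'fy': 581.3652737440448, 'cx': 326.1195444075499, 'cy': 234.58004978402226, 'position': array([ 270.9208371 ,   19.02023104, 1293.82491207]), 'rotation': array([-2.16445996,  2.12477854, -0.21218622])}
{'clock': 0.1, 'joints': array([ 9.81697729e-01,  1.81466887e-01,  1.60787970e+00, -3.89074764e-06,
        1.35382748e+00, -2.06273086e-01]), 'joint_velocities': array([ 0.0019155 , -0.00123259, -0.0025922 , -0.0004113 , -0.00042672,
       -0.00024812]), 'tau': array([ 2.43608474e-04, -4.45882487e+01, -3.52231908e+01, -4.17461260e-04,
        4.24795770e-03,  8.12867853e-06]), 'tcp_pos': array([214.47911137, 532.97231016, 230.48785739]), 'ee_rot': array([-5.97558249e-01, -3.08361759e+00,  2.29208777e-03]), 'force': array([ 0.3041048 , -0.26520501, -0.42659456]), 'torque': array([-0.00879311, -0.00890997,  0.06194512]), 'grip_width': 1.0000638170839702} 18.700000000000003
```

View pics/scene0.png

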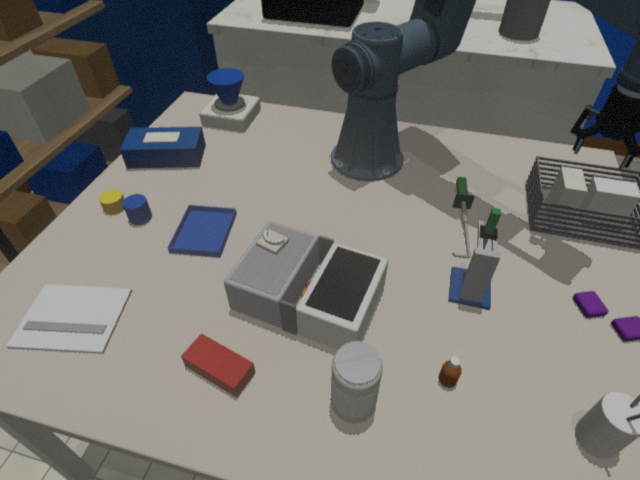

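View pics/top0.png

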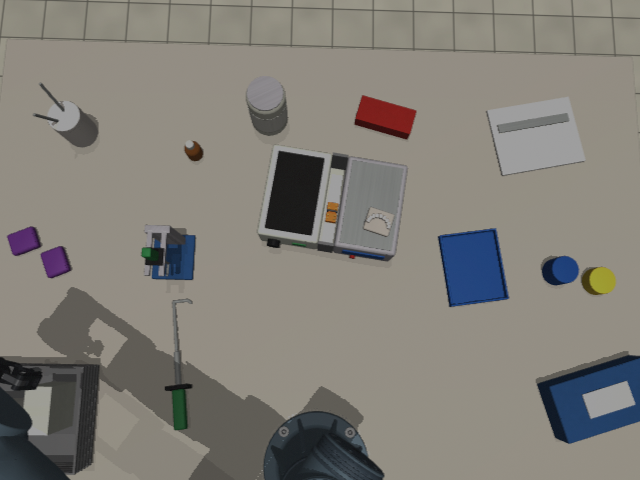

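Run:
```python
import cv2, numpy as np
t=cv2.imread("pics/top0.png"); s=cv2.imread("pics/scene0.png")
def c(im,x,y,w,h,k,n): 
    cv2.imwrite(f"pics/{n}.png",cv2.resize(im[y:y+h,x:x+w],None,fx=k,fy=k,interpolation=cv2.INTER_CUBIC))
c(t,250,135,165,135,4.8,"c_station")
c(t,125,210,85,80,7,"c_rack")
c(s,435,170,80,145,4,"c_rackS")
```

```text
(no output)
```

View pics/c_station.png

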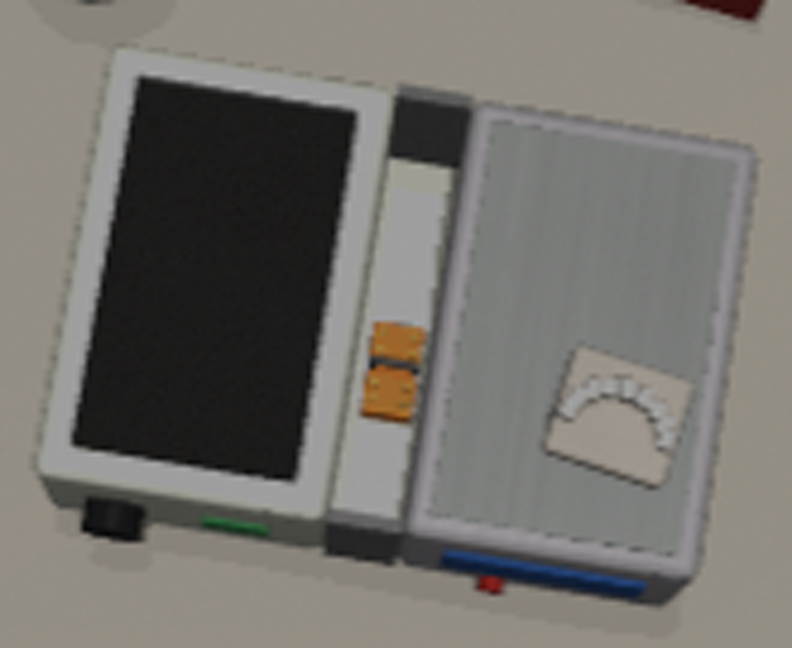

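View pics/c_rack.png

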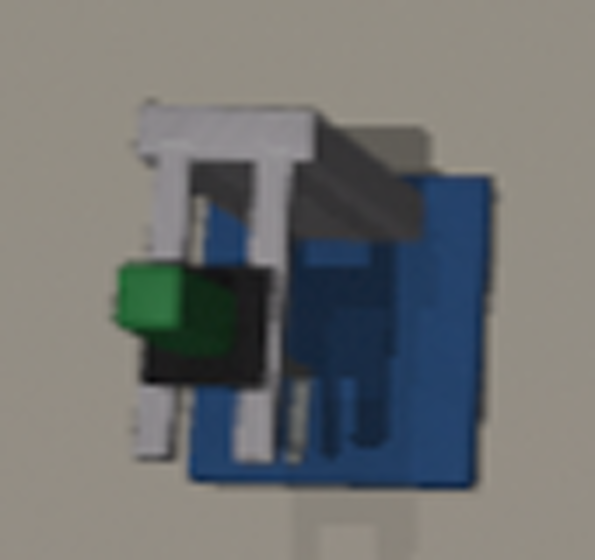

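View pics/c_rackS.png

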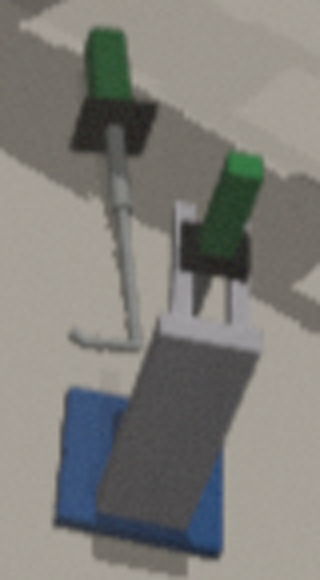

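```bash
cat > h.py <<'E'
import numpy as np, cv2
from scipy.spatial.transform import Rotation as R
from scipy.optimize import least_squares
from cell import camera_info
def cam(n):
    c=camera_info(n); return c,R.from_rotvec(c['rotation']).as_matrix()
def unproj(n,uv,z):
    c,M=cam(n); uv=np.atleast_2d(np.array(uv,float))
    d=np.c_[(uv[:,0]-c['cx'])/c['fx'],(uv[:,1]-c['cy'])/c['fy'],np.ones(len(uv))]@M.T
    p=c['position']; return p+d*((z-p[2])/d[:,2])[:,None]
def proj(n,P):
    c,M=cam(n); q=(np.atleast_2d(P)-c['position'])@M
    return np.c_[q[:,0]/q[:,2]*c['fx']+c['cx'],q[:,1]/q[:,2]*c['fy']+c['cy']]
def fit(n,uv,loc,x0):  # loc: local xyz (z world), pose x,y,yaw
    loc=np.array(loc,float); uv=np.array(uv,float)
    def w(p):
        c,s=np.cos(p[2]),np.sin(p[2])
        return np.c_[p[0]+c*loc[:,0]-s*loc[:,1],p[1]+s*loc[:,0]+c*loc[:,1],loc[:,2]]
    r=least_squares(lambda p:(proj(n,w(p))-uv).ravel(),x0,x_scale=[1,1,.01])
    return r.x,np.round(r.fun.reshape(-1,2),1)
E
cat > a.py <<'E'
from h import *
def cr(p,k,o): return np.array(p,float)/k+np.array(o)
S=cr([(118,48),(392,92),(325,517),(40,470),(478,103),(757,150),(692,570),(408,530)],4.8,(250,135))
print("station free",np.round(unproj("top",S,100),0)[:,:2].tolist())
loc=[(100,147,100),(100,17,100),(-100,17,100),(-100,147,100),(100,-17,100),(100,-147,100),(-100,-147,100),(-100,-17,100)]
p,r=fit("top",S,loc,[400,50,0]); print(p,r.tolist())
Rk=cr([(135,458),(175,460),(235,460),(275,462),(188,160),(255,160)],7,(125,210))
print("prongs",np.round(unproj("top",Rk,160),1)[:,:2].tolist())
C=cr([(147,265),(272,268),(266,385),(141,381)],7,(125,210)); q=unproj("top",C,166); print("collar",np.round(q,1)[:,:2].tolist(),q.mean(0))
H=cr([(122,265),(184,265),(182,328),(115,322)],7,(125,210)); q=unproj("top",H,225); print("handle",np.round(q,1)[:,:2].tolist(),q.mean(0))
B=cr([(375,322),(427,327),(411,420),(361,414)],4.8,(250,135)); q=unproj("top",B,20); print("block",np.round(q,1)[:,:2].tolist(),q.mean(0))
q=unproj("top",cr([(371,362),(417,370)],4.8,(250,135)),42);print("bar",np.round(q,1).tolist())
T=[(440,240),(495,230),(507,298),(450,306)]; q=unproj("top",T,20); print("tray",np.round(q,1)[:,:2].tolist(),q.mean(0))
E
python3 a.py
```

```text
station free [[668.0, 101.0], [651.0, -21.0], [459.0, 5.0], [477.0, 129.0], [647.0, -59.0], [628.0, -184.0], [439.0, -154.0], [454.0, -31.0]]
[ 5.53134004e+02 -2.65780251e+01 -1.40866257e-01] [[-1.6, -2.1], [1.4, -1.6], [0.5, 1.2], [-1.9, 1.0], [-0.8, -1.3], [1.1, -1.5], [2.0, 2.7], [-0.6, 1.1]]
prongs [[378.4, 341.0], [378.1, 330.0], [378.4, 313.5], [378.0, 302.5], [462.4, 332.0], [462.8, 313.4]]
collar [[431.6, 339.7], [431.4, 305.2], [398.7, 304.8], [399.2, 339.1]] [415.24339415 322.21609442 166.        ]
handle [[423.1, 329.5], [423.4, 313.3], [406.7, 312.7], [407.9, 330.2]] [415.25223324 321.41086307 225.        ]
block [[564.4, -17.2], [562.5, -41.6], [518.1, -34.7], [520.4, -11.4]] [541.35661749 -26.19387034  20.        ]
bar [[540.5, -15.0, 42.0], [537.2, -36.2, 42.0]]
tray [[483.3, -268.4], [508.7, -393.1], [356.9, -414.7], [337.2, -287.9]] [ 421.51149554 -341.03218559   20.        ]
```

Run:
```python
import cv2
t=cv2.imread("pics/top0.png"); s=cv2.imread("pics/scene0.png")
def c(im,x,y,w,h,k,n): 
    cv2.imwrite(f"pics/{n}.png",cv2.resize(im[y:y+h,x:x+w],None,fx=k,fy=k,interpolation=cv2.INTER_CUBIC))
c(t,430,220,90,95,6,"c_tray")
c(s,440,175,70,90,7,"c_rackS2")
```

```text
(no output)
```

View pics/c_tray.png

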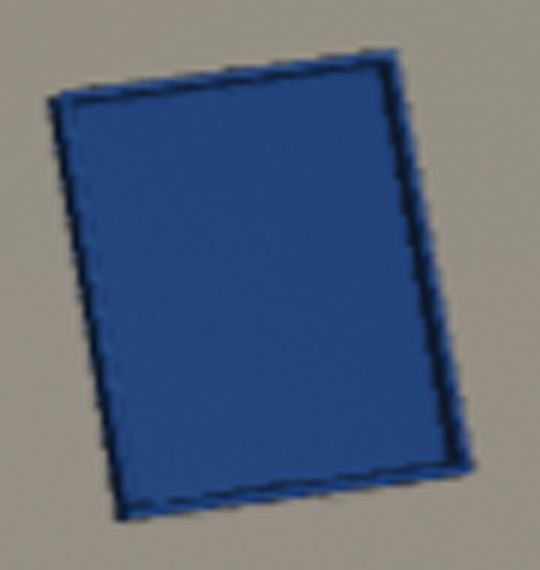

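View pics/c_rackS2.png

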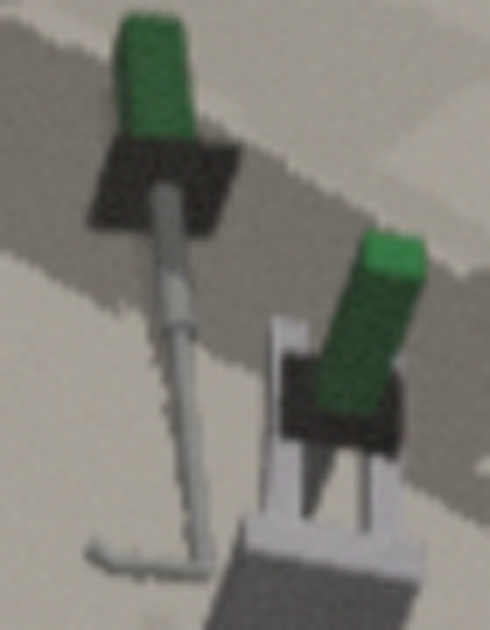

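Run:
```python
from h import *
print(proj("scene",[[415.2,321.8,225],[415.2,321.8,166],[540.5,-26,20]]))
# tray fit: outer wall tops
T=np.array([(52,97),(395,50),(472,467),(121,520)])/6.+[430,220]
for t in (3,4,5):
    p,r=fit("top",T,[(76+t,61+t,20),(76+t,-61-t,20),(-76-t,-61-t,20),(-76-t,61+t,20)],[420,-341,-.15]); print(t,p,np.abs(r).max())
```

```text
[[495.26529236 208.84728808]
 [487.37343078 230.20519247]
 [309.6839454  286.28671505]]
3 [ 4.24366162e+02 -3.41808964e+02  1.51958527e-01] 1.0
4 [ 4.24416345e+02 -3.41815586e+02  1.51906265e-01] 1.0
5 [ 4.24467583e+02 -3.41822391e+02  1.51855412e-01] 1.4
```

step_arm([
  [85,[50,-50,30],[0,0,8]],
  [85,[90,-95,30],[0,0,16]],
  [85,[130,-140,30],[0,0,22.6]],
  [85,[170,-180,30],[0,0,22.6]],
  [85,[200.7,-211.2,30],[0,0,22.6]],
])

```text
clock: 0.72
tcp_pos: [416.4, 319.7, 260.2]
ee_rot: [0.016, -3.141, 0.003]
force: [-0.1, 0.7, -0.1]
grip_width: 0.994
```

step_arm([
  [85,[-0.4,2,-40],[0,0,0]],
  [85,[-0.4,2,-82.5],[0,0,0]],
  [85,[-0.4,2,-82.5],[0,0,0]],
])

```text
clock: 1.1
tcp_pos: [413.4, 320.2, 174.2]
ee_rot: [0.015, -3.134, 0.008]
force: [-0.2, -0.1, 0.7]
grip_width: 0.998
```

Run:
```python
from cell import *
import cv2
s=get_image("scene")[:,:,::-1]; t=get_image("top")[:,:,::-1]
cv2.imwrite("pics/b1.png",cv2.hconcat([cv2.resize(s[140:300,420:560],(560,640)[::1],interpolation=2)[:600],cv2.resize(t[200:320,100:220],(600,600),interpolation=2)])[:, :][::1] if 0 else cv2.hconcat([cv2.resize(s[150:290,420:550],(390,420)),cv2.resize(t[200:320,110:220],(385,420))]))
print(status.get_obs()['tcp_pos'],status.get_obs()['force'])
```

```text
[416.23268276 321.90243919 178.51145459] [0.55308319 0.33893109 0.74460947]
```

View pics/b1.png

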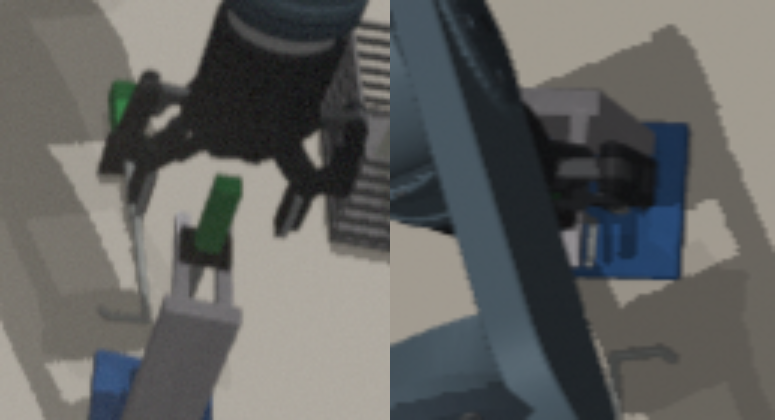

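The open fingers straddle the rack hook's handle (scene crop ≈ (215,215)). Closing.

step_arm([
  [40,[0,0,0],[0,0,0]],
  [10,[0,0,0],[0,0,0]],
  [10,[0,0,0],[0,0,0]],
  [10,[0,0,0],[0,0,0]],
  [10,[0,0,0],[0,0,0]],
])

```text
clock: 1.82
tcp_pos: [416.5, 322.1, 179.1]
ee_rot: [-0.017, 3.141, -0.002]
force: [-2.0, 0.5, 3.8]
grip_width: 0.205
```

step_arm([
  [10,[0,0,0],[0,0,0]],
  [10,[0,0,0],[0,0,0]],
  [10,[0,0,0],[0,0,0]],
])

```text
clock: 2.2
tcp_pos: [416.5, 322.1, 179.1]
ee_rot: [-0.017, 3.141, -0.002]
force: [-0.1, -0.4, 2.5]
grip_width: 0.208
```

step_arm([
  [10,[0,0,15],[0,0,0]],
  [10,[0,0,50],[0,0,0]],
  [10,[0,0,100],[0,0,0]],
  [10,[0,0,150],[0,0,0]],
  [10,[0,0,155],[0,0,0]],
])

```text
clock: 2.82
tcp_pos: [418.2, 322.9, 339.5]
ee_rot: [-0.017, 3.133, 0.003]
force: [0.5, -0.6, -1.5]
grip_width: 0.201
```

step_arm([
  [10,[30,-60,0],[0,0,-2]],
  [10,[55,-115,0],[0,0,-4]],
  [10,[80,-170,0],[0,0,-6]],
  [10,[105,-225,0],[0,0,-8.8]],
  [10,[130,-280,0],[0,0,-8.8]],
])

```text
clock: 3.45
tcp_pos: [548.2, 41.0, 338.7]
ee_rot: [0.225, 3.127, 0.003]
force: [0.3, -0.1, -2.0]
grip_width: 0.2
```

Run:
```python
from cell import *
import cv2
s=get_image("scene")[:,:,::-1]
cv2.imwrite("pics/b2.png",cv2.resize(s[60:360,220:620],(800,600)))
o=status.get_obs();print(o['tcp_pos'],o['force'],o['ee_rot'],o['grip_width'])
```

```text
[550.58867653  34.08129599 338.20363289] [ 0.22670502 -5.83272973 -1.59526864] [ 0.2323242   3.1248141  -0.00489146] 0.20076097520468908
```

View pics/b2.png

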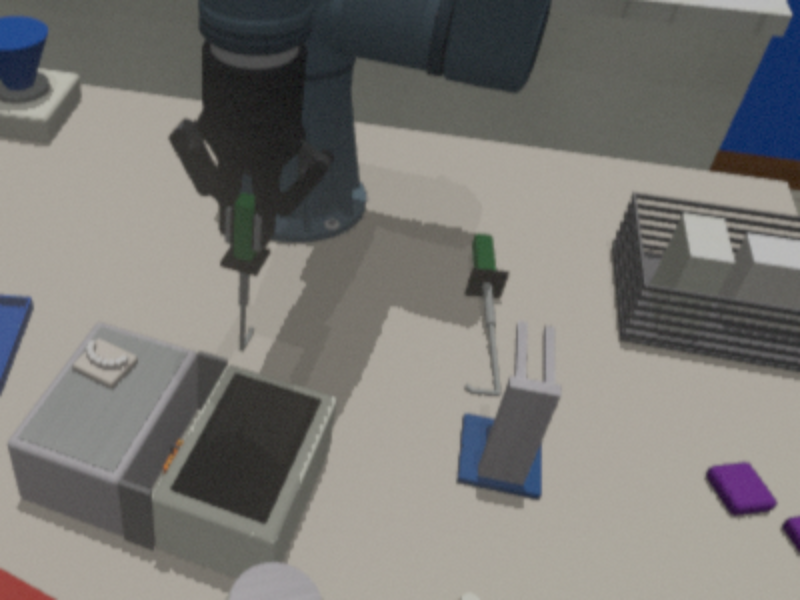

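step_arm([
  [10,[13,-32,0],[0,0,0]],
  [10,[26.3,-64.9,0],[0,0,0]],
  [10,[26.3,-64.9,0],[0,0,0]],
  [10,[26.3,-64.9,0],[0,0,0]],
  [10,[26.3,-64.9,0],[0,0,0]],
])

```text
clock: 4.12
tcp_pos: [576.4, -29.7, 338.0]
ee_rot: [0.23, 3.126, -0.004]
force: [-0.8, -0.1, -1.4]
grip_width: 0.201
```

Run:
```python
from cell import *
import cv2
from h import *
s=get_image("scene")[:,:,::-1];t=get_image("top")[:,:,::-1]
cv2.imwrite("pics/b3.png",cv2.resize(s[150:270,250:390],(700,600),interpolation=2))
cv2.imwrite("pics/b3t.png",cv2.resize(t[100:280,230:470],(800,600),interpolation=2))
o=status.get_obs();print(o['tcp_pos'],o['force'],o['ee_rot'],o['torque'])
p=o['tcp_pos']
for l in (100,110,120,130): print(l,proj("scene",[[p[0]-1.3,p[1],p[2]-19.1-l],[p[0]-1.3-28.2,p[1]+4,p[2]-19.1-l+9]]).round(1).tolist())
print("collar",proj("scene",[[p[0]-1.3,p[1],p[2]-19.1]]))
```

```text
[576.60359161 -29.82429543 338.28369106] [ 0.13422908 -0.15121424 -0.92573485] [ 0.23024334  3.12501377 -0.00472864] [ 0.0347833   0.00326328 -0.02974107]
100 [[300.5, 233.8], [306.7, 220.7]]
110 [[300.7, 237.5], [306.8, 224.5]]
120 [[300.9, 241.2], [307.0, 228.2]]
130 [[301.0, 244.8], [307.1, 231.9]]
collar [[298.55284991 192.55444724]]
```

View pics/b3.png

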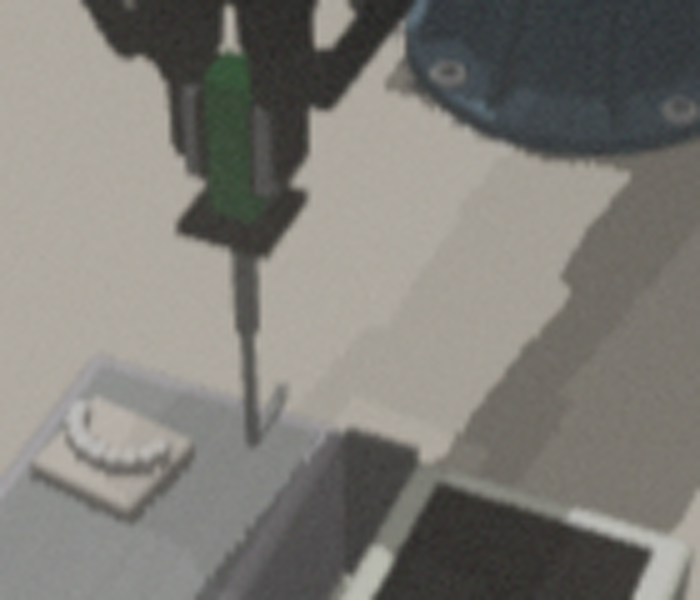

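View pics/b3t.png

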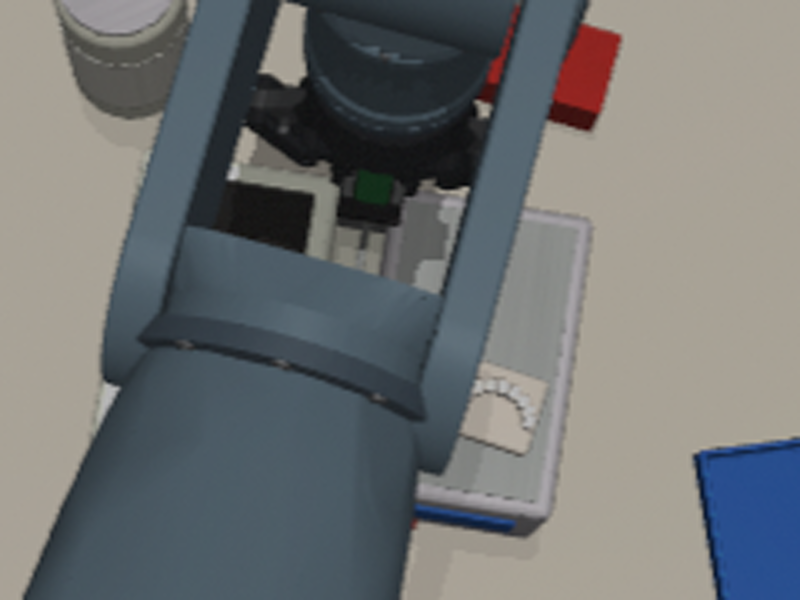

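step_arm([
  [10,[0.3,-1,-40],[0,0,0]],
  [10,[0.3,-1,-80],[0,0,0]],
  [10,[0.3,-1,-115],[0,0,0]],
  [10,[0.3,-1,-140],[0,0,0]],
  [10,[0.3,-1,-160],[0,0,0]],
])

```text
clock: 4.85
tcp_pos: [576.4, -30.0, 177.2]
ee_rot: [0.229, 3.126, -0.004]
force: [0.5, 0.3, -2.3]
grip_width: 0.204
```

step_arm([
  [10,[0,0,-3],[0,0,0]],
  [10,[0,0,-6],[0,0,0]],
  [10,[0,0,-8],[0,0,0]],
  [10,[0,0,-8],[0,0,0]],
  [10,[0,0,-8],[0,0,0]],
])

```text
clock: 5.48
tcp_pos: [576.7, -30.1, 169.7]
ee_rot: [0.229, 3.125, -0.005]
force: [0.4, 0.0, 0.2]
grip_width: 0.204
```

step_arm([
  [10,[0,0,-2],[0,0,0]],
  [10,[0,0,-4],[0,0,0]],
  [10,[0,0,-6],[0,0,0]],
  [10,[0,0,-8],[0,0,0]],
  [10,[0,0,-8],[0,0,0]],
])

```text
clock: 6.1
tcp_pos: [576.5, -30.0, 161.4]
ee_rot: [0.229, 3.126, -0.005]
force: [-0.4, 0.5, -1.3]
grip_width: 0.2
```

step_arm([
  [10,[0,0,-1],[0,0,0]],
  [10,[0,0,-2],[0,0,0]],
  [10,[0,0,-3],[0,0,0]],
  [10,[0,0,-4],[0,0,0]],
  [10,[0,0,-4],[0,0,0]],
])

```text
clock: 6.72
tcp_pos: [576.4, -30.1, 157.3]
ee_rot: [0.229, 3.126, -0.005]
force: [0.7, 0.4, -1.4]
grip_width: 0.208
```

Run:
```python
from cell import *
import cv2
t=get_image("top")[:,:,::-1]; s=get_image("scene")[:,:,::-1]
cv2.imwrite("pics/b4.png",cv2.hconcat([cv2.resize(s[190:330,230:360],(390,420),interpolation=2),cv2.resize(t[130:230,290:385],(399,420),interpolation=2)]))
o=status.get_obs();print(o['tcp_pos'],o['force'],o['torque'])
```

```text
[576.5233535  -30.03496385 157.40020667] [ 0.32298143 -0.49145243 -0.65903805] [ 0.01296978 -0.01435443 -0.00054085]
```

View pics/b4.png

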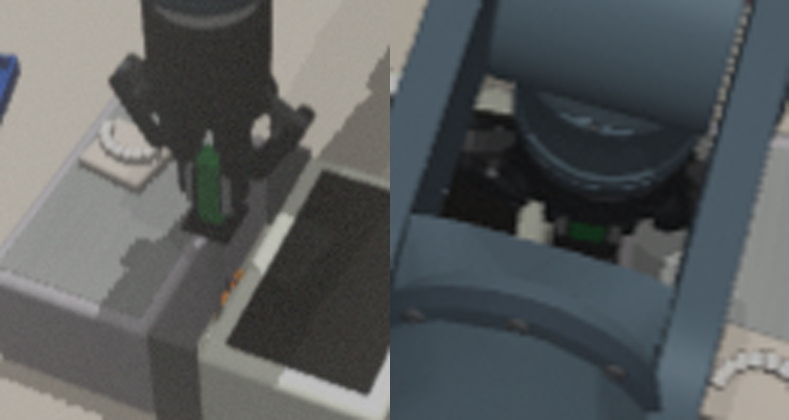

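step_arm([
  [10,[0,0,-1],[0,0,0]],
  [10,[0,0,-2],[0,0,0]],
  [10,[0,0,-3],[0,0,0]],
  [10,[0,0,-3],[0,0,0]],
])

```text
clock: 7.32
tcp_pos: [576.4, -30.0, 154.2]
ee_rot: [0.229, 3.126, -0.004]
force: [1.5, -0.1, -1.3]
grip_width: 0.199
```

step_arm([
  [10,[0,0,-1],[0,0,0]],
  [10,[0,0,-2],[0,0,0]],
  [10,[0,0,-2],[0,0,0]],
])

```text
clock: 7.7
tcp_pos: [576.3, -30.0, 152.1]
ee_rot: [0.229, 3.126, -0.004]
force: [-0.2, -0.0, -1.4]
grip_width: 0.203
```

step_arm([
  [10,[0,0,-1],[0,0,0]],
  [10,[0,0,-2],[0,0,0]],
  [10,[0,0,-2],[0,0,0]],
])

```text
clock: 8.07
tcp_pos: [576.2, -30.0, 150.0]
ee_rot: [0.229, 3.126, -0.004]
force: [-1.5, 0.4, -1.9]
grip_width: 0.203
```

step_arm([
  [10,[0.4,-0.5,-0.7],[0,0,0]],
  [10,[0.4,-0.5,-1.4],[0,0,0]],
  [10,[0.4,-0.5,-1.4],[0,0,0]],
])

```text
clock: 8.45
tcp_pos: [577.0, -30.5, 149.2]
ee_rot: [0.229, 3.126, -0.004]
force: [-1.2, 0.8, 5.0]
grip_width: 0.207
```

step_arm([
  [10,[0,0,1.8],[0,0,0]],
  [10,[0,0,1.8],[0,0,0]],
  [10,[0,0,1.8],[0,0,0]],
  [10,[0,0,1.8],[0,0,0]],
])

```text
clock: 8.95
tcp_pos: [576.9, -30.5, 150.7]
ee_rot: [0.229, 3.126, -0.004]
force: [-1.3, -0.8, -0.4]
grip_width: 0.199
```

step_arm([
  [10,[-2,0.3,0.2],[0,0,0]],
  [10,[-4,0.6,0.2],[0,0,0]],
  [10,[-6,0.9,0.2],[0,0,0]],
  [10,[-8,1.1,0.2],[0,0,0]],
  [10,[-9,1.3,0.2],[0,0,0]],
])

```text
clock: 9.57
tcp_pos: [567.7, -29.2, 151.0]
ee_rot: [0.229, 3.126, -0.004]
force: [-0.3, -0.3, -1.5]
grip_width: 0.2
```

step_arm([
  [10,[-1.5,0.2,0],[0,0,0]],
  [10,[-3,0.4,0],[0,0,0]],
  [10,[-4.5,0.6,0],[0,0,0]],
  [10,[-6,0.8,0],[0,0,0]],
  [10,[-6,0.8,0],[0,0,0]],
])

```text
clock: 10.2
tcp_pos: [561.6, -28.4, 151.0]
ee_rot: [0.229, 3.126, -0.004]
force: [-0.5, 0.3, -0.6]
grip_width: 0.202
```

step_arm([
  [10,[-2,0.3,0],[0,0,0]],
  [10,[-4,0.6,0],[0,0,0]],
  [10,[-6,0.8,0],[0,0,0]],
  [10,[-7.5,1.1,0],[0,0,0]],
  [10,[-7.5,1.1,0],[0,0,0]],
])

```text
clock: 10.82
tcp_pos: [554.0, -27.2, 151.0]
ee_rot: [0.229, 3.126, -0.004]
force: [0.0, 1.3, -2.0]
grip_width: 0.203
```

Run:
```python
from cell import *
import cv2
t=get_image("top")[:,:,::-1]; s=get_image("scene")[:,:,::-1]
cv2.imwrite("pics/b5.png",cv2.hconcat([cv2.resize(s[230:310,270:340],(490,560),interpolation=2),cv2.resize(t[160:240,300:340],(280,560),interpolation=2)]))
o=status.get_obs();print(o['tcp_pos'],o['force'],o['torque'])
```

```text
[554.15503259 -27.27899449 151.01454324] [-1.01398163 -0.46408561 -0.58710015] [-0.03955211 -0.03766234  0.01972435]
```

View pics/b5.png

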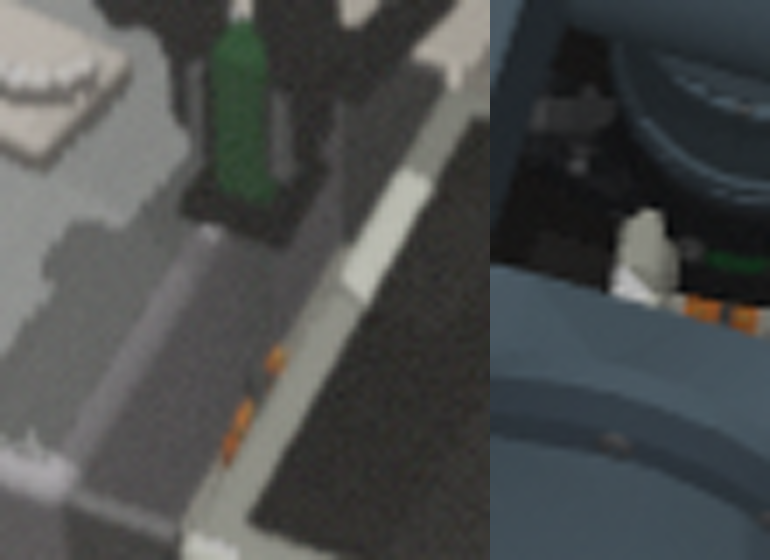

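step_arm([
  [10,[0,0,2],[0,0,0]],
  [10,[0,0,4],[0,0,0]],
  [10,[0,0,7],[0,0,0]],
  [10,[0,0,10],[0,0,0]],
  [10,[0,0,12],[0,0,0]],
])

```text
clock: 11.55
tcp_pos: [554.2, -27.3, 163.3]
ee_rot: [0.229, 3.126, -0.004]
force: [0.2, 0.4, -1.7]
grip_width: 0.197
```

Run:
```python
from cell import *
import cv2,time
t=get_image("top")[:,:,::-1]; s=get_image("scene")[:,:,::-1]
cv2.imwrite("pics/b6.png",cv2.hconcat([cv2.resize(s[230:310,270:340],(490,560),interpolation=2),cv2.resize(t[160:240,300:340],(280,560),interpolation=2)]))
o=status.get_obs();print(o['tcp_pos'],o['force'],o['torque'])
```

```text
[554.32958854 -27.33102613 163.36775036] [ 0.18779697 -0.92244213 -1.75141507] [ 0.04918851 -0.01064608 -0.03854229]
```

View pics/b6.png

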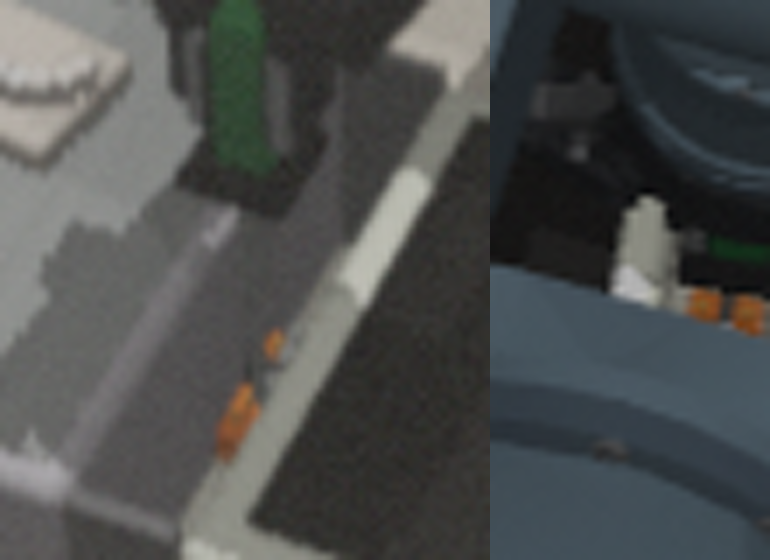

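step_arm([
  [10,[0,0,3],[0,0,0]],
  [10,[0,0,8],[0,0,0]],
  [10,[0,0,15],[0,0,0]],
  [10,[0,0,23],[0,0,0]],
  [10,[0,0,31],[0,0,0]],
])

```text
clock: 12.28
tcp_pos: [554.5, -27.4, 195.1]
ee_rot: [0.229, 3.125, -0.005]
force: [0.9, -0.5, -1.5]
grip_width: 0.202
```

Run:
```python
from cell import *
import cv2,time
t=get_image("top")[:,:,::-1]; s=get_image("scene")[:,:,::-1]
cv2.imwrite("pics/b7.png",cv2.hconcat([cv2.resize(s[210:310,260:350],(540,600),interpolation=2),cv2.resize(t[160:240,300:340],(260,600),interpolation=2)]))
o=status.get_obs();print(o['tcp_pos'],o['force'],o['torque'])
```

```text
[555.10746467 -27.52512955 195.83353105] [ 0.13418696 -0.86828382 -1.98672099] [ 0.0335944  -0.00143102  0.02264343]
```

View pics/b7.png

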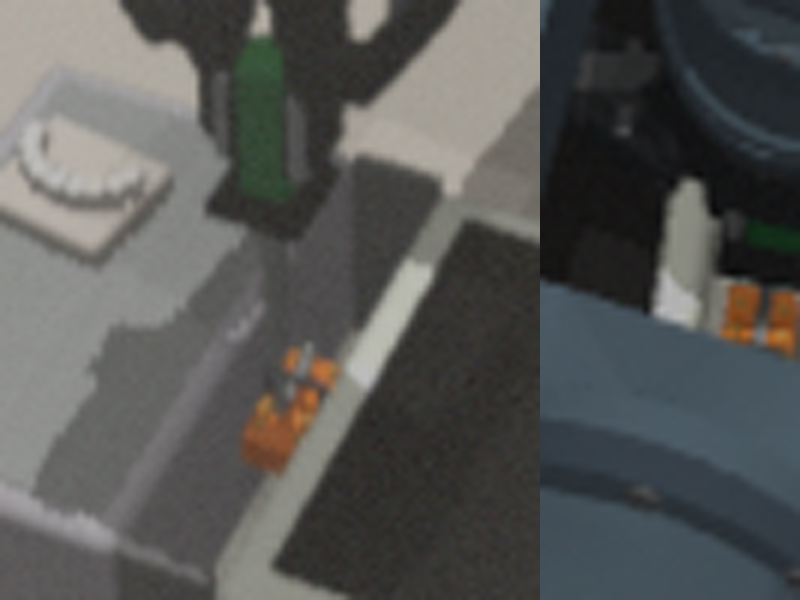

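The block hangs on the hook by its bail (scene crop ≈ (290,400)), level. Continue lifting.

step_arm([
  [10,[0,0,6],[0,0,0]],
  [10,[0,0,14],[0,0,0]],
  [10,[0,0,23],[0,0,0]],
  [10,[0,0,33],[0,0,0]],
  [10,[0,0,43],[0,0,0]],
])

```text
clock: 13.0
tcp_pos: [555.2, -27.5, 239.7]
ee_rot: [0.229, 3.123, -0.005]
force: [0.7, -0.6, -1.8]
grip_width: 0.201
```

step_arm([
  [10,[0,0,10],[0,0,0]],
  [10,[0,0,22],[0,0,0]],
  [10,[0,0,36],[0,0,0]],
  [10,[0,0,50],[0,0,0]],
  [10,[0,0,64],[0,0,0]],
])

```text
clock: 13.62
tcp_pos: [555.2, -27.5, 304.8]
ee_rot: [0.229, 3.122, -0.005]
force: [0.2, 0.1, -1.1]
grip_width: 0.207
```

step_arm([
  [10,[0,0,10],[0,0,0]],
  [10,[0,0,22],[0,0,0]],
  [10,[0,0,26],[0,0,0]],
  [10,[0,0,28],[0,0,0]],
  [10,[0,0,28],[0,0,0]],
])

```text
clock: 14.25
tcp_pos: [555.1, -27.5, 332.4]
ee_rot: [0.229, 3.123, -0.005]
force: [-0.0, -0.1, -2.9]
grip_width: 0.203
```

Run:
```python
from cell import *
import cv2,time
t=get_image("top")[:,:,::-1]; s=get_image("scene")[:,:,::-1]
cv2.imwrite("pics/b8.png",cv2.hconcat([cv2.resize(s[130:270,240:380],(600,600),interpolation=2)]))
o=status.get_obs();print(o['tcp_pos'],o['force'],o['torque'])
```

```text
[555.04134264 -27.51874315 332.25080982] [-0.68205326 -0.94120462 -1.42541665] [-0.02146455 -0.03329803 -0.02696264]
```

View pics/b8.png

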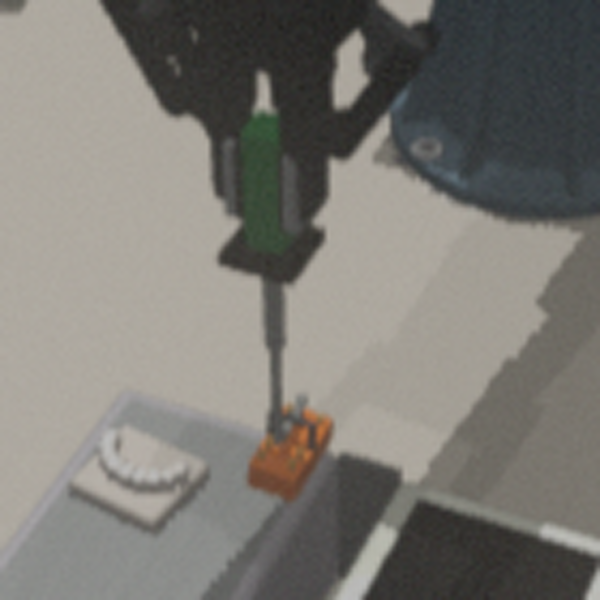

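step_arm([
  [10,[-1.5,-4,0],[0,0,0]],
  [10,[-4.5,-12,0],[0,0,0]],
  [10,[-9,-24,0],[0,0,0]],
  [10,[-14,-38,0],[0,0,0]],
  [10,[-19,-52,0],[0,0,0]],
])

```text
clock: 14.98
tcp_pos: [535.6, -80.8, 332.3]
ee_rot: [0.229, 3.123, -0.005]
force: [0.2, -0.3, -1.9]
grip_width: 0.202
```

step_arm([
  [10,[-5,-14,0],[0,0,0]],
  [10,[-10,-28,0],[0,0,0]],
  [10,[-15,-42,0],[0,0,0]],
  [10,[-20,-56,0],[0,0,0]],
  [10,[-25,-70,0],[0,0,0]],
])

```text
clock: 15.6
tcp_pos: [510.3, -151.7, 332.3]
ee_rot: [0.229, 3.123, -0.005]
force: [1.3, -0.7, -0.5]
grip_width: 0.202
```

step_arm([
  [10,[-5,-14,0],[0,0,0]],
  [10,[-10,-28,0],[0,0,0]],
  [10,[-15,-42,0],[0,0,0]],
  [10,[-20,-56,0],[0,0,0]],
  [10,[-25,-70,0],[0,0,0]],
])

```text
clock: 16.23
tcp_pos: [484.9, -222.6, 332.3]
ee_rot: [0.229, 3.123, -0.005]
force: [0.6, 0.7, -1.1]
grip_width: 0.203
```

step_arm([
  [10,[-5,-14,0],[0,0,0]],
  [10,[-10,-28,0],[0,0,0]],
  [10,[-15,-42,0],[0,0,0]],
  [10,[-20,-56,0],[0,0,0]],
  [10,[-25,-68,0],[0,0,0]],
])

```text
clock: 16.85
tcp_pos: [459.6, -291.5, 332.2]
ee_rot: [0.23, 3.123, -0.005]
force: [0.3, 0.6, -0.5]
grip_width: 0.201
```

Run:
```python
from cell import *
import cv2,time
s=get_image("scene")[:,:,::-1]
cv2.imwrite("pics/b9.png",s)
o=status.get_obs();print(o['tcp_pos'],o['force'],o['torque'])
```

```text
[ 459.00212112 -292.78290344  332.18128833] [-0.60923597 -2.11836312 -1.59462764] [-0.07530858  0.00065021  0.03859684]
```

View pics/b9.png

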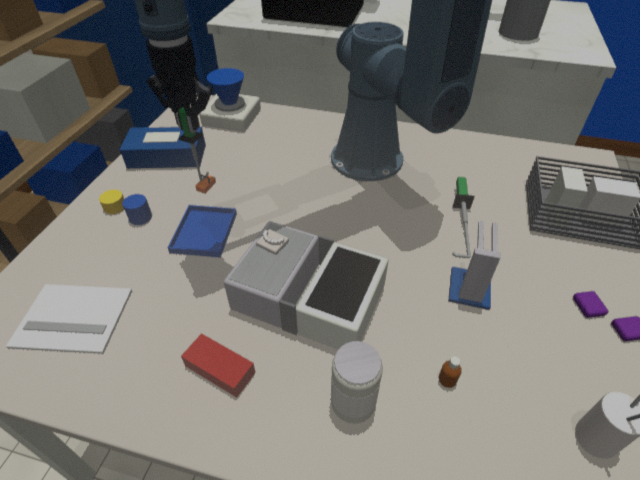

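step_arm([
  [10,[-6,-14,0],[0,0,0]],
  [10,[-11,-27,0],[0,0,0]],
  [10,[-15,-37,0],[0,0,0]],
  [10,[-18.5,-45,0],[0,0,0]],
  [10,[-20.5,-50,0],[0,0,0]],
])

```text
clock: 17.52
tcp_pos: [438.3, -343.3, 332.2]
ee_rot: [0.232, 3.123, -0.007]
force: [-0.4, -0.2, -1.2]
grip_width: 0.203
```

step_arm([
  [10,[0,0,-4],[0,0,0]],
  [10,[0,0,-12],[0,0,0]],
  [10,[0,0,-24],[0,0,0]],
  [10,[0,0,-38],[0,0,0]],
  [10,[0,0,-52],[0,0,0]],
])

```text
clock: 18.15
tcp_pos: [438.2, -342.9, 278.7]
ee_rot: [0.231, 3.124, -0.006]
force: [-1.2, -0.3, -2.7]
grip_width: 0.201
```

step_arm([
  [10,[0,0,-14],[0,0,0]],
  [10,[0,0,-28],[0,0,0]],
  [10,[0,0,-42],[0,0,0]],
  [10,[0,0,-53],[0,0,0]],
  [10,[0,0,-60],[0,0,0]],
])

```text
clock: 18.77
tcp_pos: [438.1, -342.8, 217.9]
ee_rot: [0.231, 3.125, -0.005]
force: [-0.2, -0.5, -1.7]
grip_width: 0.203
```

Run:
```python
from cell import *
import cv2,time
s=get_image("scene")[:,:,::-1];t=get_image("top")[:,:,::-1]
cv2.imwrite("pics/b10.png",cv2.hconcat([cv2.resize(s[150:270,150:260],(385,420),interpolation=2),cv2.resize(t[210:320,420:530],(420,420),interpolation=2)]))
o=status.get_obs();print(o['tcp_pos'],o['force'],o['torque'])
```

```text
[ 437.88696635 -342.62370139  217.8312081 ] [ 0.23807817  0.17021616 -0.92639597] [0.01212406 0.01382495 0.0387256 ]
```

View pics/b10.png

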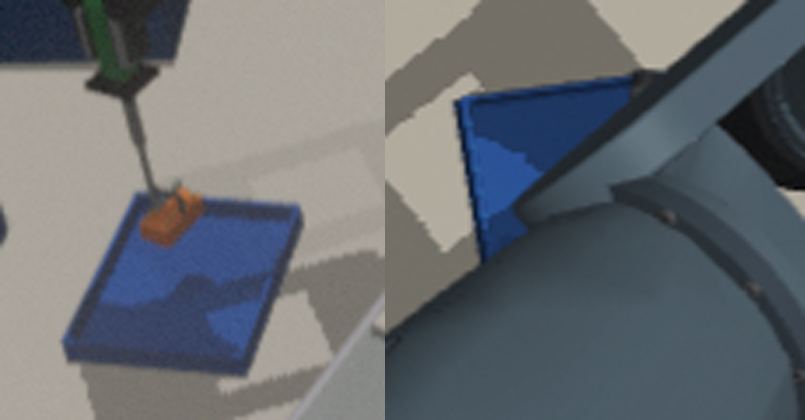

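step_arm([
  [10,[0,0,-10],[0,0,0]],
  [10,[0,0,-22],[0,0,0]],
  [10,[0,0,-34],[0,0,0]],
  [10,[0,0,-44],[0,0,0]],
  [10,[0,0,-51],[0,0,0]],
])

```text
clock: 19.5
tcp_pos: [437.7, -342.4, 165.9]
ee_rot: [0.232, 3.126, -0.003]
force: [0.4, 0.6, -2.2]
grip_width: 0.204
```

step_arm([
  [10,[0,0,-2],[0,0,0]],
  [10,[0,0,-4],[0,0,0]],
  [10,[0,0,-6],[0,0,0]],
  [10,[0,0,-7],[0,0,0]],
  [10,[0,0,-7],[0,0,0]],
])

```text
clock: 20.12
tcp_pos: [437.7, -342.5, 159.0]
ee_rot: [0.232, 3.126, -0.003]
force: [-0.1, 0.3, -1.9]
grip_width: 0.203
```

Run:
```python
from cell import *
import cv2,time
s=get_image("scene")[:,:,::-1]
cv2.imwrite("pics/b11.png",cv2.resize(s[165:265,155:255],(600,600),interpolation=2))
o=status.get_obs();print(o['tcp_pos'],o['force'],o['torque'])
```

```text
[ 437.76805888 -342.46255005  159.01896977] [ 0.093331    0.32363637 -1.7912144 ] [ 0.00523659  0.03438339 -0.04411155]
```

View pics/b11.png

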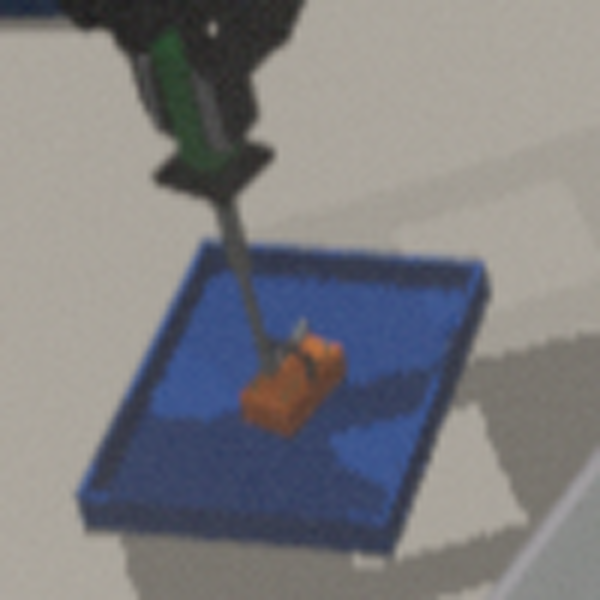

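step_arm([
  [10,[0,0,-1],[0,0,0]],
  [10,[0,0,-2],[0,0,0]],
  [10,[0,0,-3],[0,0,0]],
  [10,[0,0,-4],[0,0,0]],
  [10,[0,0,-5],[0,0,0]],
])

```text
clock: 20.8
tcp_pos: [437.7, -342.5, 154.0]
ee_rot: [0.231, 3.126, -0.004]
force: [0.0, -0.5, -0.4]
grip_width: 0.205
```

step_arm([
  [10,[0,0,-1],[0,0,0]],
  [10,[0,0,-2],[0,0,0]],
  [10,[0,0,-2.7],[0,0,0]],
  [10,[0,0,-2.7],[0,0,0]],
  [10,[0,0,-2.7],[0,0,0]],
])

```text
clock: 21.42
tcp_pos: [437.8, -342.5, 151.3]
ee_rot: [0.231, 3.125, -0.004]
force: [0.1, 0.4, -1.5]
grip_width: 0.202
```

step_arm([
  [10,[1.5,-0.2,-0.3],[0,0,0]],
  [10,[3.5,-0.5,-0.3],[0,0,0]],
  [10,[6,-0.9,-0.3],[0,0,0]],
  [10,[8,-1.1,-0.3],[0,0,0]],
  [10,[8,-1.1,-0.3],[0,0,0]],
])

```text
clock: 22.05
tcp_pos: [446.0, -343.6, 151.0]
ee_rot: [0.231, 3.125, -0.004]
force: [-0.3, -1.0, -0.4]
grip_width: 0.202
```

Run:
```python
from cell import *
import cv2,time
s=get_image("scene")[:,:,::-1]
cv2.imwrite("pics/b12.png",cv2.resize(s[165:265,155:255],(600,600),interpolation=2))
o=status.get_obs();print(o['tcp_pos'],o['force'],o['torque'])
```

```text
[ 445.85255761 -343.5810481   150.96437653] [-0.59358152  1.04211585 -0.61092554] [ 0.01946092  0.02098366 -0.01618724]
```

View pics/b12.png

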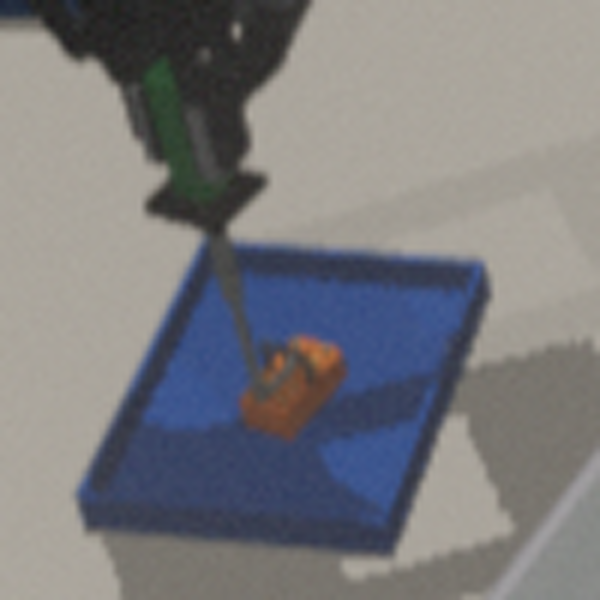

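step_arm([
  [10,[2,-0.3,0],[0,0,0]],
  [10,[4.5,-0.6,0],[0,0,0]],
  [10,[7.5,-1,0],[0,0,0]],
  [10,[10.5,-1.5,0],[0,0,0]],
  [10,[13,-1.8,0],[0,0,0]],
])

```text
clock: 22.72
tcp_pos: [459.1, -345.4, 151.0]
ee_rot: [0.231, 3.126, -0.004]
force: [-0.1, -0.0, -1.3]
grip_width: 0.2
```

step_arm([
  [10,[3,-0.4,0],[0,0,0]],
  [10,[6,-0.8,0],[0,0,0]],
  [10,[9,-1.2,0],[0,0,0]],
  [10,[12,-1.7,0],[0,0,0]],
  [10,[14,-2,0],[0,0,0]],
])

```text
clock: 23.35
tcp_pos: [473.3, -347.5, 151.0]
ee_rot: [0.231, 3.125, -0.004]
force: [0.4, -0.2, -0.8]
grip_width: 0.203
```

Run:
```python
from cell import *
import cv2,time
s=get_image("scene")[:,:,::-1]
cv2.imwrite("pics/b13.png",cv2.resize(s[165:265,155:255],(600,600),interpolation=2))
o=status.get_obs();print(o['tcp_pos'],o['force'],o['torque'])
```

```text
[ 473.43426863 -347.49126593  150.98745942] [ 0.01297578  0.03141353 -1.58465508] [ 0.00888407 -0.00403657  0.02219412]
```

View pics/b13.png

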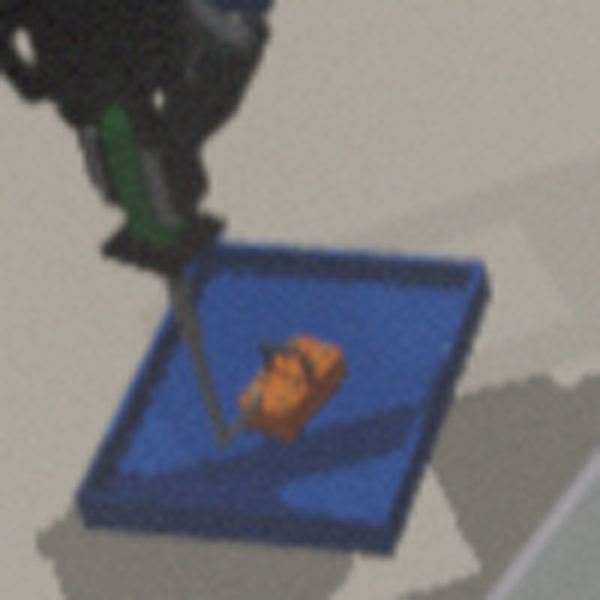

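step_arm([
  [10,[0,0,20],[0,0,0]],
  [10,[0,0,60],[0,0,0]],
  [10,[0,0,110],[0,0,0]],
  [10,[0,0,160],[0,0,0]],
  [10,[0,0,190],[0,0,0]],
])

```text
clock: 24.02
tcp_pos: [473.9, -348.0, 344.4]
ee_rot: [0.231, 3.122, -0.008]
force: [0.5, -0.0, -1.5]
grip_width: 0.205
```

step_arm([
  [10,[-3,25,0],[0,0,0]],
  [10,[-7,65,0],[0,0,2]],
  [10,[-11,110,0],[0,0,4]],
  [10,[-15,155,0],[0,0,6]],
  [10,[-19,200,0],[0,0,9]],
])

```text
clock: 24.65
tcp_pos: [454.5, -146.6, 344.5]
ee_rot: [-0.017, 3.13, -0.007]
force: [0.5, -0.0, -0.9]
grip_width: 0.203
```

step_arm([
  [10,[-4,45,0],[0,0,0]],
  [10,[-8,90,0],[0,0,0]],
  [10,[-12,135,0],[0,0,0]],
  [10,[-16,180,0],[0,0,0]],
  [10,[-20,225,0],[0,0,0]],
])

```text
clock: 25.28
tcp_pos: [434.1, 79.8, 344.7]
ee_rot: [-0.016, 3.129, -0.007]
force: [0.2, -1.0, -0.9]
grip_width: 0.2
```

Run:
```python
from cell import *
import cv2,time
s=get_image("scene")[:,:,::-1];t=get_image("top")[:,:,::-1]
cv2.imwrite("pics/b14.png",cv2.hconcat([cv2.resize(s[165:265,155:255],(400,400),interpolation=2),cv2.resize(t[215:315,430:530],(400,400),interpolation=2)]))
o=status.get_obs();print(o['tcp_pos'],o['force'],o['ee_rot'])
```

```text
[433.68708023  81.92577664 344.73578573] [ 0.11606892 -0.28242359 -0.69953365] [-0.0245554   3.12967877 -0.00437834]
```

View pics/b14.png

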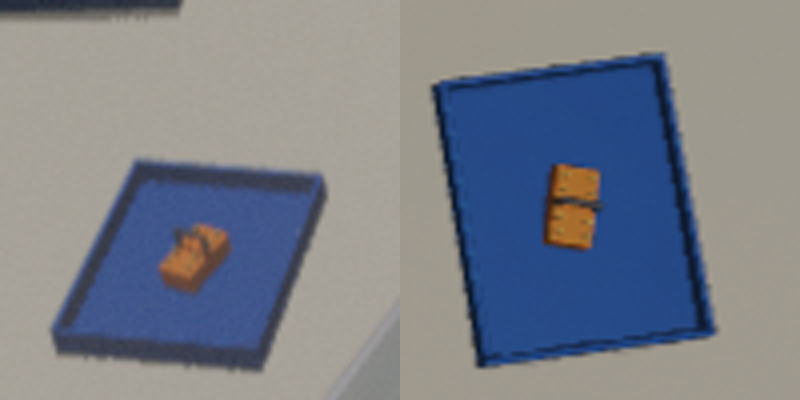

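step_arm([
  [10,[-4,50,0],[0,0,0]],
  [10,[-8,105,0],[0,0,0]],
  [10,[-12,160,0],[0,0,0]],
  [10,[-15,210,0],[0,0,0]],
  [10,[-17.2,240.2,0],[0,0,0]],
])

```text
clock: 26.0
tcp_pos: [416.4, 323.6, 344.6]
ee_rot: [-0.027, 3.13, -0.005]
force: [0.6, -0.3, -1.2]
grip_width: 0.202
```

step_arm([
  [10,[0,0,0],[0,0,0]],
  [10,[0,0,0],[0,0,0]],
])

```text
clock: 26.25
tcp_pos: [416.6, 322.8, 344.4]
ee_rot: [-0.026, 3.13, -0.006]
force: [0.1, 0.8, -0.9]
grip_width: 0.205
```

Run:
```python
from cell import *
import cv2,time
s=get_image("scene")[:,:,::-1];t=get_image("top")[:,:,::-1]
cv2.imwrite("pics/b15.png",cv2.hconcat([cv2.resize(s[130:310,410:540],(433,600),interpolation=2),cv2.resize(t[200:320,105:185],(360,540),interpolation=2)[:600].copy() if 0 else cv2.resize(t[200:320,105:177],(360,600),interpolation=2)]))
o=status.get_obs();print(o['tcp_pos'],o['force'],o['ee_rot'])
```

```text
[416.77152614 322.43052751 344.60250937] [-0.45996658 -0.05242327 -1.56869965] [-0.02442638  3.12961301 -0.00524053]
```

View pics/b15.png

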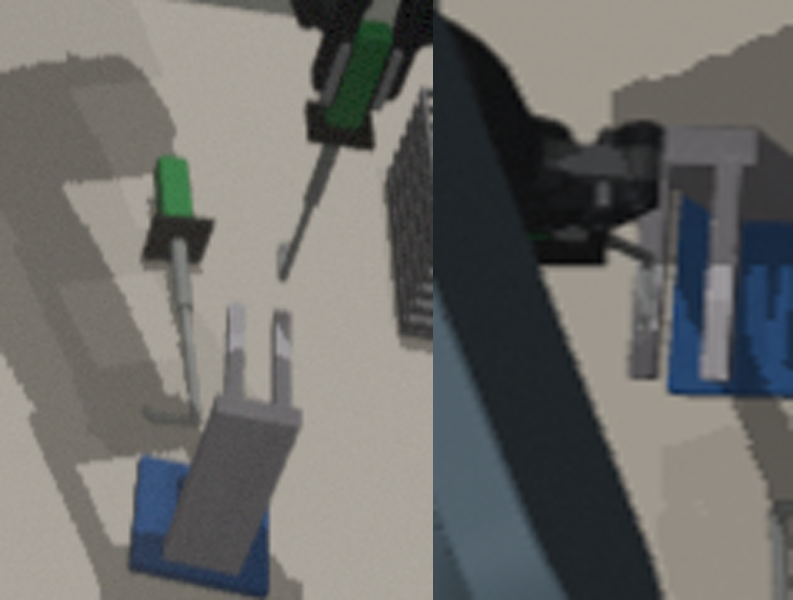

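step_arm([
  [10,[-0.3,-0.3,-20],[0,0,0]],
  [10,[-0.3,-0.3,-45],[0,0,0]],
  [10,[-0.3,-0.3,-65],[0,0,0]],
  [10,[-0.3,-0.3,-80],[0,0,0]],
  [10,[-0.3,-0.3,-90],[0,0,0]],
])

```text
clock: 26.98
tcp_pos: [416.7, 321.5, 254.1]
ee_rot: [-0.023, 3.13, -0.006]
force: [0.1, -0.6, -0.1]
grip_width: 0.201
```

step_arm([
  [10,[0,0,-15],[0,0,0]],
  [10,[0,0,-32],[0,0,0]],
  [10,[0,0,-48],[0,0,0]],
  [10,[0,0,-60],[0,0,0]],
  [10,[0,0,-68],[0,0,0]],
])

```text
clock: 27.6
tcp_pos: [416.4, 321.4, 185.1]
ee_rot: [-0.023, 3.13, -0.006]
force: [0.2, 0.3, -0.7]
grip_width: 0.204
```

Run:
```python
from cell import *
import cv2,time
s=get_image("scene")[:,:,::-1];t=get_image("top")[:,:,::-1]
cv2.imwrite("pics/b16.png",cv2.hconcat([cv2.resize(s[150:290,420:530],(471,600),interpolation=2),cv2.resize(t[220:300,130:174],(330,600),interpolation=2)]))
o=status.get_obs();print(o['tcp_pos'],o['force'],o['ee_rot'])
```

```text
[416.18456276 321.29906955 185.05603835] [ 0.0897545   0.19843004 -0.87406222] [-0.02301792  3.13121949 -0.00664393]
```

View pics/b16.png

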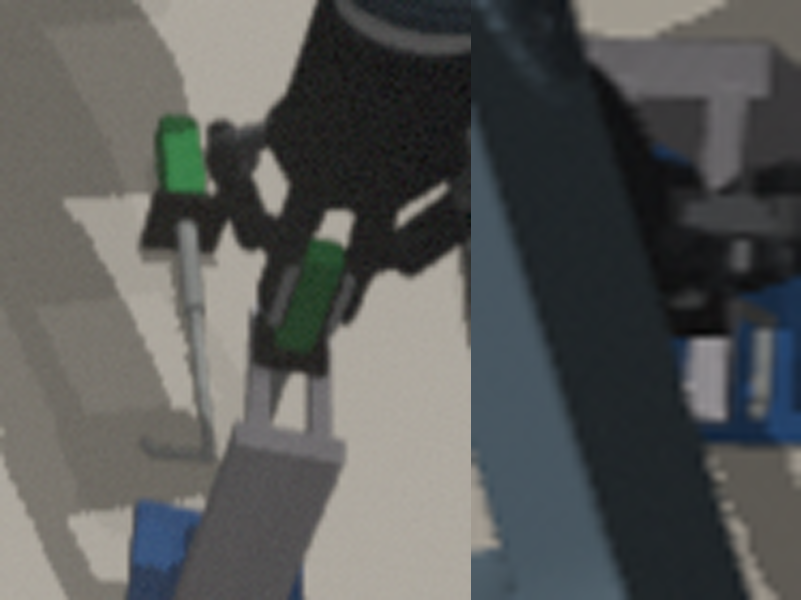

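step_arm([
  [10,[0.2,0.8,-1.5],[0,0,0]],
  [10,[0.2,0.8,-3],[0,0,0]],
  [10,[0.2,0.8,-4.5],[0,0,0]],
  [10,[0.2,0.8,-5],[0,0,0]],
  [10,[0.2,0.8,-5],[0,0,0]],
])

```text
clock: 28.32
tcp_pos: [416.4, 322.1, 180.1]
ee_rot: [-0.023, 3.131, -0.007]
force: [0.4, 0.7, -1.1]
grip_width: 0.201
```

step_arm([
  [10,[0,0,-0.8],[0,0,0]],
  [10,[0,0,-0.8],[0,0,0]],
  [10,[0,0,-0.8],[0,0,0]],
])

```text
clock: 28.7
tcp_pos: [416.4, 322.1, 179.3]
ee_rot: [-0.023, 3.131, -0.007]
force: [0.1, 0.8, -2.1]
grip_width: 0.204
```

step_arm([
  [10,[0,0,-0.8],[0,0,0]],
  [10,[0,0,-0.8],[0,0,0]],
  [10,[0,0,-0.8],[0,0,0]],
])

```text
clock: 29.08
tcp_pos: [416.6, 322.2, 179.2]
ee_rot: [-0.023, 3.131, -0.006]
force: [-2.6, -1.1, 5.7]
grip_width: 0.201
```

step_arm([
  [10,[0,0,0.1],[0,0,0]],
  [22,[0,0,0.1],[0,0,0]],
  [30,[0,0,0.1],[0,0,0]],
  [45,[0,0,0.1],[0,0,0]],
  [60,[0,0,0.1],[0,0,0]],
])

```text
clock: 29.7
tcp_pos: [416.6, 322.2, 179.2]
ee_rot: [-0.023, 3.131, -0.006]
force: [0.2, 0.5, -0.0]
grip_width: 0.7
```

step_arm([
  [70,[0,0,0],[0,0,0]],
  [70,[0,0,0],[0,0,0]],
  [70,[0,0,10],[0,0,0]],
  [70,[0,0,30],[0,0,0]],
  [70,[0,0,70],[0,0,0]],
])

```text
clock: 30.32
tcp_pos: [415.6, 321.7, 249.0]
ee_rot: [-0.023, 3.134, -0.009]
force: [0.6, 0.5, 0.2]
grip_width: 0.817
```

step_arm([
  [70,[-15,20,40],[0,0,0]],
  [70,[-60,50,60],[0,0,0]],
  [70,[-100,90,60],[0,0,0]],
  [70,[-130,130,60],[0,0,0]],
  [70,[-150,150,60],[0,0,0]],
])

```text
clock: 30.95
tcp_pos: [263.9, 473.4, 310.1]
ee_rot: [-0.026, 3.133, -0.006]
force: [0.3, -0.6, 0.7]
grip_width: 0.823
```

Run:
```python
from cell import *
import cv2
from h import *
s=get_image("scene")[:,:,::-1];t=get_image("top")[:,:,::-1]
cv2.imwrite("pics/end_s.png",s);cv2.imwrite("pics/end_t.png",t)
cv2.imwrite("pics/b17.png",cv2.hconcat([cv2.resize(s[175:265,440:510],(467,600),interpolation=2),cv2.resize(t[220:300,130:174],(330,600),interpolation=2)]))
o=status.get_obs();print(o['tcp_pos'],o['force'],o['clock'])
```

```text
[263.50378266 473.36868093 309.8024891 ] [ 0.69389347 -0.84760204  0.34947304] 31.05
```

View pics/b17.png

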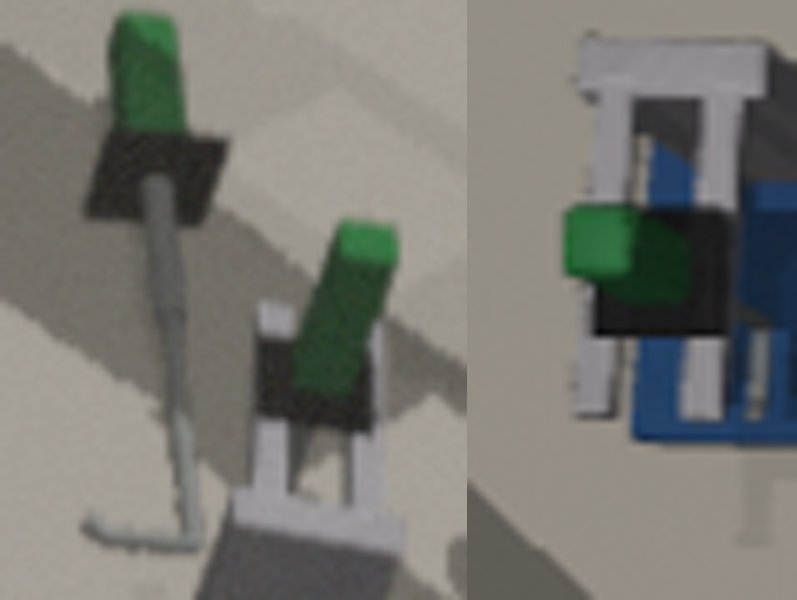

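View pics/end_t.png

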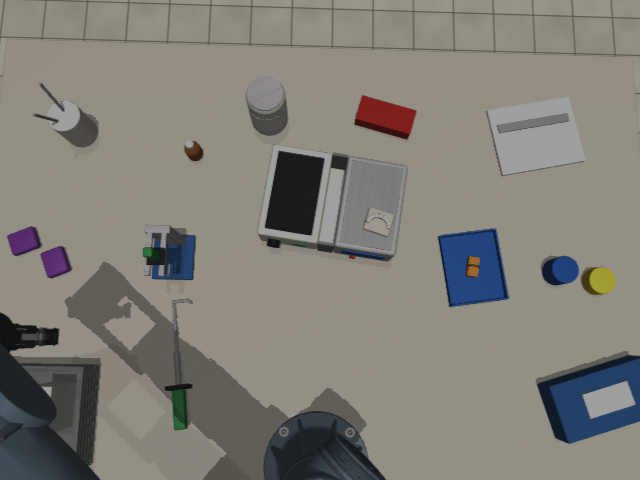

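step_arm([
  [70,[0,0,0],[0,0,0]],
  [70,[0,0,0],[0,0,0]],
  [70,[0,0,0],[0,0,0]],
])

```text
clock: 31.42
tcp_pos: [264.3, 472.8, 310.0]
ee_rot: [-0.027, 3.133, -0.007]
force: [0.3, 0.3, 0.4]
grip_width: 0.823
```

Run:
```python
from cell import env
print(env.finish_job())
```

```text
the job is handed in; nothing more can be done
None
```

The bur block is standing upright near the centre of the blue tray, and the hook is back in its fork. I handed the job in at about 31 s; the system gives no verdict.

- **Hook:** I took the smaller, green-handled hook from the fork. The larger one lying on the bench was the look-alike.
- **Feeling for the block:** I lowered the hook beside the bail until it touched the block's top at about 6 N. I then raised it about 1.5 mm and slid the foot under the bail with no noticeable contact.
- **Lift and set-down:** I lifted the block level, carried it over slowly, set it down and slid the hook out sideways.
- **Hanging the hook:** I lowered it onto the prongs until I felt about 6–8 N, then let go. In the last pictures it hangs within about 2 mm of where it started.

**Last checks:** the bystanders look unmoved, the arm is clear of everything, and the fingers never came near the block. The highest contact force I saw was about 8 N, but I only read the force at the end of each move.

**Disagreement:** the two cameras differed by 2–3 pixels, roughly 5 mm. I used the top camera's positions, and the feeling step gave the hook's length as about 110 mm against about 106 mm from the pictures.

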